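# Bolt the cleaner jug into its cradle and take off its safety cap

### The job

Slide the cradle's bolt fully home, through the cleaner jug's handle and into its keeper, so that the jug cannot turn or lift. Then take hold of the jug's safety cap, press it down and, keeping it pressed, twist it anticlockwise until it is free, and lift it straight up off the jug. Finish with the cap held still and level over the jug's mouth, about 8 cm up, and do not let go of it; leave the jug standing bolted in the cradle and the other things on the bench undisturbed.

Things in the scene. Friction and masses are not known exactly. Their poses are not given: they have to be found in the camera images.
- cradle: grey-painted steel jug cradle screwed to the bench. Origin on the bench top, on the axis of the round seat (103 mm wide, floor 8 mm, rim 20 mm up) where the jug stands; z up. On its -x side two fork cheeks, 22 mm apart, flank the jug's handle; the bolt runs along y through both, at x = -60 mm, 70 mm up. Another guide post at y = +135 mm. All posts end 90 mm up. Base plate: x -89 to 67, y -62 to 158 mm
- bolt (a joint): steel barrel bolt (rod 10 mm thick) of the cradle: 0 = drawn back, 0.042 = fully home against its stop, its end through the jug's handle and in the keeper on the -y cheek. Growing values move it along the cradle's -y. Friction about 1.5 N; it stays where it is left
- bolt_knob (a point): middle of the bolt's black knob, 18 mm across, 28 mm high, on an 8 mm upright stem on the bolt's rod; this point is 126 mm above the bench, 14 mm below the knob's top, and moves with the bolt. Axes as the cradle's
- jug: round white plastic jug, 90 mm wide, loop handle on its -x side reaching 86 mm from the axis; loose, 0.4 to 0.8 kg, upright in the cradle's seat. Origin at the centre of its underside, z up. Below the cap the shoulder is 102 mm above the underside within 20 mm of the axis and 90 mm at 34 mm from it; the handle's top is 94 mm above the underside
- jug_mouth (a point): centre of the jug's mouth, 128 mm above its underside, 136 mm above the bench; axes as the jug's. The neck is 30 mm wide with three lugs that hold the cap's three inner pins
- cap_centre (a point): centre (half-way up) of the ribbed grey safety cap on the jug: loose, 40 g, 50 mm wide, 32 mm high, z up along its axis. Starts locked on the neck, its x along the jug's x, this point 1 mm below jug_mouth. A spring in it pushes it up (4 N at rest, 10 N pressed). It turns only when down more than 3.2 mm (5 mm is good; it bottoms at about 6.8 mm)
- cap: the same cap; origin at the centre of its lower rim, 16 mm below cap_centre. Kept down, it turns anticlockwise (seen from above); from 0.8 to 1.35 rad past the locked place (1.08 is the middle; a stop ends it near 1.4) the pins are clear of the lugs and it lifts straight off. Let up there, the spring raises it by itself
- flux_bottle: bystander, loose: white bottle with ribbed blue cap, 47x48x84 mm, standing; origin at the centre of its underside
- round_tin: bystander, loose: round white tin, 66 mm wide, 29 mm high; origin at the centre of its underside
- beeswax: bystander, loose: small yellow block of beeswax, 34x48x22 mm; origin at the centre of its underside
- tweezers: bystander, loose: steel tweezers lying flat, 165x16x8 mm; origin at the centre of their underside
Things that resemble listed ones, but are neither listed nor needed, are in the scene too. What is shaped like the cap but purple is not meant.

How it is judged:
By the outcome, as a careful person would: the job done as asked, in the order asked, and still so for the second after the job is handed in, while the arm keeps its last pose, push and grip.
It also fails if it takes over 48 s, if anything falls off the work surface, if the arm or the gripper's body presses on something with over 40 N, if the wrist force passes 120 N, or if a joint passes its speed limit or range.

### The arm

A 6-joint arm with a two-finger parallel gripper is mounted at the origin on a cart in front of the work surface, level with it; the furniture and walls round the work are solid. World frame = base frame: x ahead of the robot, y to its left, z up, the work surface at z = 0. Lengths are in m, angles in rad, forces in N, time in s.
With the tool pointing down it reaches from about 0.375 to 0.975 m from the base axis. Payload 3.8 kg.
Tool frame: the origin (TCP) lies on the centre line of the jaws, within the pads' length; the fingertips stand 11 mm ahead of it and the grasp point (between the pads) lies 8 mm behind it (ctrl.tips_ahead is the z of the fingertips in the tool frame, in m); z points along the fingers, y is the line along which they close (so a half turn about z gives the same grasp; the last joint's range is limited). The gripper opens to 85 mm and grips with 20 to 120 N. Pads are 22 mm wide; open, the fingers measure 114 mm over their backs; the gripper's body (76 mm by 85 mm) begins 54 mm behind the grasp point. The pads swing forward as they close: fully open they stand 13 mm farther back than shut.
Start: joints at [-1.282, 0.264, 1.604, -0, 1.274, -0.037], TCP at [0.216, -0.639, 0.242] pointing down, gripper open.
Joint ranges: [-2.63, 2.63], [-0.94, 2.18], [0.31, 2.57], [-1.31, 4.45], [0, 2.66], [-2.55, 2.55]. Speed limits (rad/s): [2.57, 2.57, 3.14, 3.14, 3.14, 3.14].

### API

Orientations are given as a rotation vector (axis times angle).
In Python, from rig import ctrl, eyes gives the robot as it stands.
- The arm moves only by the shell command python3 -m crank 'ROWS'. ROWS is JSON, a list of rows, each a list of 3 entries, a list of its own where there are three numbers: the shift along the world's x, y, z in m, then the turn about the world's z in degrees, then the finger opening in m, from 0 to 0.0854. In form: [[[tx, ty, tz], turn, grip], ...]. A call has 1 to 5 rows; each row shifts and turns the commanded pose from where the row before left it; what a row does not reach is not made up. A row lasts 1/8 s, in which the tool goes at most 62.5 mm and 10.7 degrees, less where a joint would pass 70% of its speed; a pose out of reach is approached as far as the arm can. A call with a gripper value outside its range is refused whole. The fingers move at their own pace and stop on an object; the grip force is fixed at half the most. Time passes only in rows, so rows that do not move let the fingers close. It gives the time, the measured TCP pose, the force, the opening and the grip force at its end, in the units of the state.
- ctrl.get_state(): the state, without advancing time (a new reading comes with each control period).
- eyes.read_camera(name): name is "scene" or "top" or "wrist"; returns the picture (420x560x3 uint8, blue, green, red); there is no depth.
- eyes.camera_model(name): a dict with "fx", "fy", "cx", "cy" (pixels), "xyz" and "orientation" of the camera in the world; the wrist camera has in their place "mount" (4x4, takes a point from camera to tool coordinates, whose origin is the TCP and whose axes are the flange's). Camera axes: x right, y down, z forward; pixel columns grow to the right and rows downward; lengths in m; the calibration is good to about 2 mm. A picture is of the moment at which its call begins: read the wrist's pose just before it. camera_model takes no time and is no camera call.
- ctrl.finish_job(): hands the job in; it is judged then, once.
The state is a dict: "clock": time; "q": joint angles; "qd": joint speeds; "joint_efforts": joint torques, N m; "position": TCP position; "eef_rot": TCP orientation; "force": force on the tool from outside, world axes, zero at the start; "wrist_torque": the same for the moment, N m; "width": opening from 0.0 (shut) to 1.0 (fully open); "finger_force": force on a finger pad.
Only numpy, scipy, OpenCV 4.12 (cv2) and the standard library are available. Lean on these libraries where they do the work, as an engineer would, in place of code of your own. Each camera call takes 0.05 s, during which the arm holds its last target. There are 200 camera calls.

## Working session

There is one attempt and no reset: what is moved stays moved. The work goes in short steps, Python scripts to look and compute and a shell command to move; the robot and the scene stay as the last step left them, time stands still between calls to the robot, and variables do not carry over. Pictures are saved under pics/ and viewed, at most 10 in all, crops included, and the job is handed in when it is done.

```bash
ls; mkdir -p pics
python3 - <<'E'
from rig import ctrl, eyes
import cv2
s=ctrl.get_state();print(s['clock'],s['position'],s['eef_rot'],s['width'],s['force'],ctrl.tips_ahead)
for n in('scene','top'):
    m=eyes.camera_model(n);print(n,m)
    cv2.imwrite(f'pics/{n}0.png',eyes.read_camera(n))
print(eyes.camera_model('wrist'))
E
```

```text
pics
0.0 [ 0.21581554 -0.63882472  0.24095532] [-3.09780853e+00 -5.09113546e-01  4.75559152e-04] 0.9989216935782353 [-0.26220688  0.07396823 -0.08073045] 0.011
scene {'fx': 438.1515939252234, 'fy': 438.1515939252234, 'cx': 281.1145474848512, 'cy': 210.38057527061406, 'xyz': array([ 0.27933488, -0.62476889,  0.77344588]), 'orientation': array([-2.27225442,  0.54107962, -0.25074612])}
top {'fx': 477.1171109660348, 'fy': 477.1171109660348, 'cx': 288.2020437744497, 'cy': 217.41168641353855, 'xyz': array([0.50039714, 0.01273443, 1.35611477]), 'orientation': array([-2.19150736,  2.18017778, -0.0841554 ])}
{'fx': 324.59902903794574, 'fy': 324.59902903794574, 'cx': 274.76718357014033, 'cy': 207.2825095505099, 'mount': array([[ 3.15596198e-04, -9.49199908e-01, -3.14673536e-01,
         8.09187920e-02],
       [ 9.99999800e-01,  4.71769946e-04, -4.20142905e-04,
         3.44201370e-04],
       [ 5.47253124e-04, -3.14673341e-01,  9.49199868e-01,
        -1.32433000e-01],
       [ 0.00000000e+00,  0.00000000e+00,  0.00000000e+00,
         1.00000000e+00]])}
```

View pics/scene0.png

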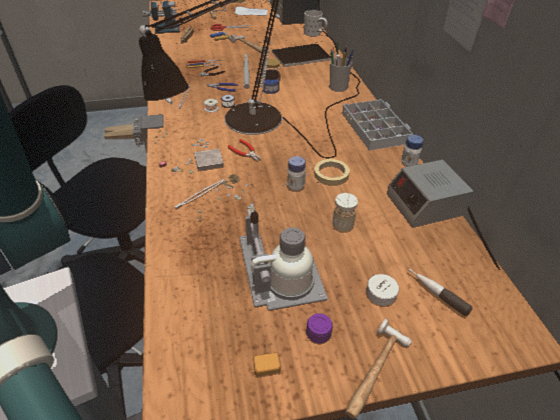

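View pics/top0.png

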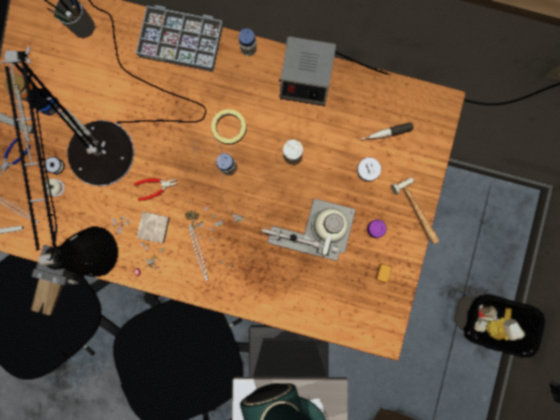

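The scene view shows the jug in its cradle, with the grey cap at (292,240) and the handle and posts on its left. The black knob is near (252,215). In the top view the cap is at (331,222) and the knob near (293,238).
Could be mistaken for the cap: the purple cap at scene (319,327), the white jar lid at (346,202) and the blue bottle caps at (297,163) and (413,142). I choose the grey one on the jug and check it in a close crop.

```bash
python3 - <<'E'
import cv2,numpy as np
a=cv2.imread('pics/scene0.png')[190:310,225:345]
b=cv2.imread('pics/top0.png')[190:265,255:365]
a=cv2.resize(a,(480,480),interpolation=cv2.INTER_CUBIC); b=cv2.resize(b,None,fx=3,fy=3,interpolation=cv2.INTER_CUBIC)
c=np.zeros((480,480+330,3),np.uint8)[:, :800]
c[:,:480]=a;c[:225,480:800]=b[:,:320]
cv2.imwrite('pics/crop0.png',c)
E
cat > h.py <<'E'
import numpy as np
from scipy.spatial.transform import Rotation as R
from rig import ctrl, eyes
def cam(n,s=None):
    m=eyes.camera_model(n)
    if n=='wrist':
        s=s or ctrl.get_state(); T=m['mount']; Rt=R.from_rotvec(s['eef_rot']).as_matrix()
        return m,Rt@T[:3,:3],np.array(s['position'])+Rt@T[:3,3]
    return m,R.from_rotvec(m['orientation']).as_matrix(),np.array(m['xyz'])
def plane(n,u,v,z,s=None):
    m,A,o=cam(n,s); d=A@[(u-m['cx'])/m['fx'],(v-m['cy'])/m['fy'],1]
    return o+d*(z-o[2])/d[2]
def proj(n,p,s=None):
    m,A,o=cam(n,s); c=A.T@(np.array(p)-o); return m['fx']*c[0]/c[2]+m['cx'],m['fy']*c[1]/c[2]+m['cy']
def tri(n1,p1,n2,p2):
    L=[]
    for n,(u,v) in((n1,p1),(n2,p2)):
        m,A,o=cam(n); d=A@[(u-m['cx'])/m['fx'],(v-m['cy'])/m['fy'],1]; L.append((o,d/np.linalg.norm(d)))
    M=sum(np.eye(3)-np.outer(d,d) for o,d in L); b=sum((np.eye(3)-np.outer(d,d))@o for o,d in L)
    return np.linalg.solve(M,b)
E
```

```text
(no output)
```

View pics/crop0.png

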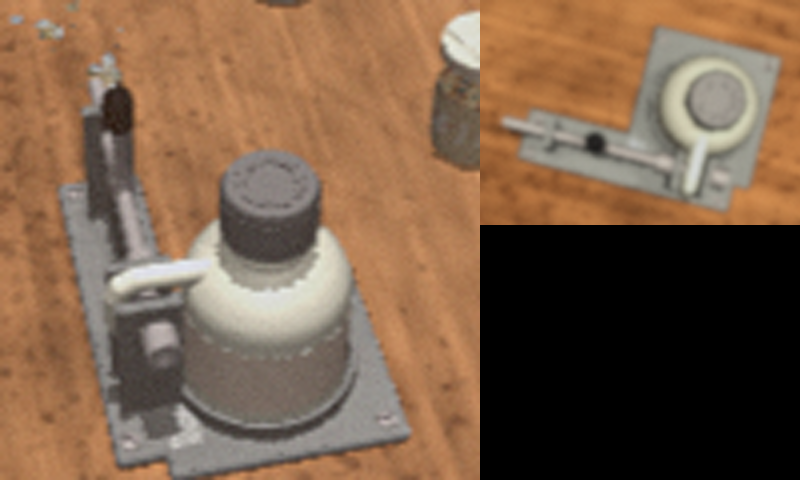

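The crop confirms the grey ribbed cap, with its top centre at scene (292.8,235.5) and top (334.3,223.3). The black knob is at scene (254.5,217.5) and top (293.7,237.3).

Run:
```python
from h import *
np.set_printoptions(precision=4,suppress=True)
print('cap tri',tri('scene',(292.8,235.5),'top',(334.3,223.3)))
c1=plane('scene',292.8,235.5,.151);c2=plane('top',334.3,223.3,.151);print(c1,c2)
print('knob tri',tri('scene',(254.5,217.5),'top',(293.7,237.3)))
k1=plane('scene',254.5,217.5,.126);k2=plane('top',293.7,237.3,.138);print(k1,k2)
c=(c1+c2)/2;k=(k1+k2)/2
# plate corners
for u,v in((240,237),(327.5,298.75),(254.5,306)):print(plane('scene',u,v,.006))
# yaw from top plate edges (crop/3)
P=[plane('top',255+(x-480)/3,190+y/3,.006) for x,y in((656,28),(778,58),(727,208),(520,155))]
print(np.array(P)); 
for a,b in((0,1),(3,2)):
    d=P[a]-P[b];print('yaw y-axis',np.degrees(np.arctan2(-d[0],d[1])))
s=np.degrees(np.arctan2(*( (k-c)[[1,0]])));d=(k-c)[:2];print(d,np.linalg.norm(d))
```

```text
cap tri [ 0.5757 -0.1088  0.1507]
[ 0.5767 -0.1095  0.151 ] [ 0.5745 -0.1083  0.151 ]
knob tri [ 0.5399 -0.0062  0.1265]
[ 0.5407 -0.006   0.126 ] [ 0.539  -0.0058  0.138 ]
[0.5299 0.0628 0.006 ]
[ 0.6245 -0.1847  0.006 ]
[ 0.4792 -0.1322  0.006 ]
[[ 0.6515 -0.0642  0.006 ]
 [ 0.6235 -0.1799  0.006 ]
 [ 0.4817 -0.1312  0.006 ]
 [ 0.5305  0.0638  0.006 ]]
yaw y-axis -13.585686433827028
yaw y-axis -14.045018067258283
[-0.0358  0.103 ] 0.10900240795467755
```

Measured: cap axis (0.5755,-0.109) with its top at 0.151, knob (0.540,-0.006,0.126), cradle yaw about -14°. In cradle axes the knob is at x = -60 mm, as listed, and y = +91 mm. I move above and behind the knob with the fingers shut.

```bash
python3 -m crank '[[[0.024,0.048,0],4.1,0],[[0.024,0.048,0],4.1,0],[[0.024,0.048,0],4.1,0],[[0.024,0.048,0],4.1,0],[[0.024,0.048,0],4.1,0]]'
python3 -m crank '[[[0.024,0.048,0],4.1,0],[[0.024,0.048,0],4.1,0],[[0.024,0.048,0],4.1,0],[[0.024,0.048,0],4.1,0],[[0.024,0.048,0],4.1,0]]'
python3 -m crank '[[[0.024,0.048,0],4.1,0],[[0.024,0.048,0],4.1,0],[[0.024,0.048,0],4.1,0],[[0.021,0.048,0],4.0,0],[[0,0,0],0,0]]'
python3 - <<'E'
from h import *
import cv2
s=ctrl.get_state();print(s['clock'],s['position'],s['eef_rot'],s['width'],s['force'],ctrl.tips_ahead)
print(R.from_rotvec(s['eef_rot']).as_matrix().round(3))
im=eyes.read_camera('wrist')
print('knob',proj('wrist',(.540,-.006,.140),s),'cap',proj('wrist',(.5755,-.109,.151),s))
cv2.imwrite('pics/w1.png',im)
E
```

```text
clock: 0.72
position: [0.3364, -0.3976, 0.2418]
eef_rot: [-2.958, -1.056, -0.0]
force: [1.4, 0.2, 1.4]
width: -0.002
finger_force: 0.0
clock: 1.35
position: [0.4563, -0.1577, 0.242]
eef_rot: [-2.723, -1.566, 0.0]
force: [1.0, -0.8, 0.1]
width: -0.002
finger_force: 0.0
clock: 1.98
position: [0.5497, 0.0356, 0.2417]
eef_rot: [-2.471, -1.939, -0.0]
force: [-0.6, -1.2, -0.9]
width: 0.005
finger_force: 0.0
1.975 [0.54966105 0.0356296  0.2417006 ] [-2.47072027e+00 -1.93866319e+00 -1.73629463e-05] 0.005140948401765493 [-0.58130232 -1.22557801 -0.8991598 ] 0.011
[[ 0.238  0.971 -0.001]
 [ 0.971 -0.238  0.001]
 [ 0.001 -0.001 -1.   ]]
knob (np.float64(275.3131255653881), np.float64(261.4624404738341)) cap (np.float64(343.75481602093544), np.float64(362.9489589481391))
```

View pics/w1.png

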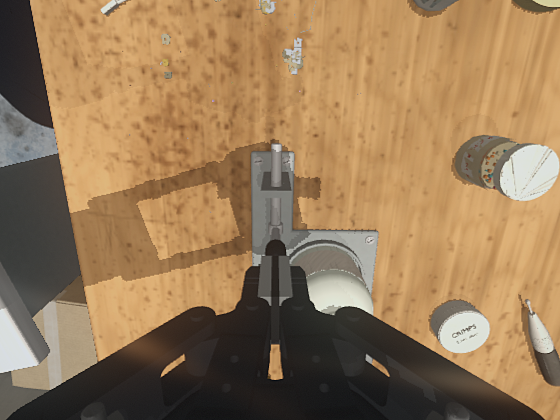

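The knob is under the fingers near (275,245), where projection puts it sideways, and the tool x axis lies along the cradle's +y. I descend behind the knob and push.

```bash
python3 -m crank '[[[0,0,-0.055],0,0],[[0,0,-0.055],0,0],[[0,0,0],0,0],[[-0.0024,-0.0097,0],0,0],[[-0.0024,-0.0097,0],0,0]]'
python3 -m crank '[[[-0.0012,-0.0049,0],0,0],[[-0.0012,-0.0049,0],0,0],[[-0.0012,-0.0049,0],0,0],[[-0.0012,-0.0049,0],0,0],[[-0.0012,-0.0049,0],0,0]]'
python3 -m crank '[[[-0.0012,-0.0049,0],0,0],[[-0.0012,-0.0049,0],0,0],[[0,0,0],0,0]]'
```

```text
clock: 2.65
position: [0.5463, 0.0121, 0.1354]
eef_rot: [2.474, 1.931, 0.006]
force: [0.3, 1.3, -0.8]
width: -0.002
finger_force: 1.0
clock: 3.28
position: [0.5381, -0.0116, 0.1322]
eef_rot: [-2.476, -1.934, 0.0]
force: [1.4, 2.6, 1.8]
width: -0.003
finger_force: 0.9
clock: 3.65
position: [0.5367, -0.0172, 0.1323]
eef_rot: [-2.474, -1.927, -0.011]
force: [4.9, 16.9, -0.5]
width: -0.002
finger_force: 8.4
```

Run:
```python
from h import *
import cv2
s=ctrl.get_state();print(s['clock'],s['position'],s['force'])
a=eyes.read_camera('scene');b=eyes.read_camera('top')
cv2.imwrite('pics/s2.png',a);cv2.imwrite('pics/t2.png',b)
a=cv2.resize(a[190:310,225:325],None,fx=4.8,fy=4.8,interpolation=cv2.INTER_CUBIC)
b=cv2.resize(b[200:265,255:335],None,fx=4,fy=4,interpolation=cv2.INTER_CUBIC)
c=np.zeros((576,800,3),np.uint8);c[:,:480]=a;c[:260,480:]=b
cv2.imwrite('pics/crop2.png',c)
```

```text
3.65 [ 0.53670683 -0.01719789  0.1323185 ] [ 4.87227459 16.88726463 -0.52726102]
```

View pics/crop2.png

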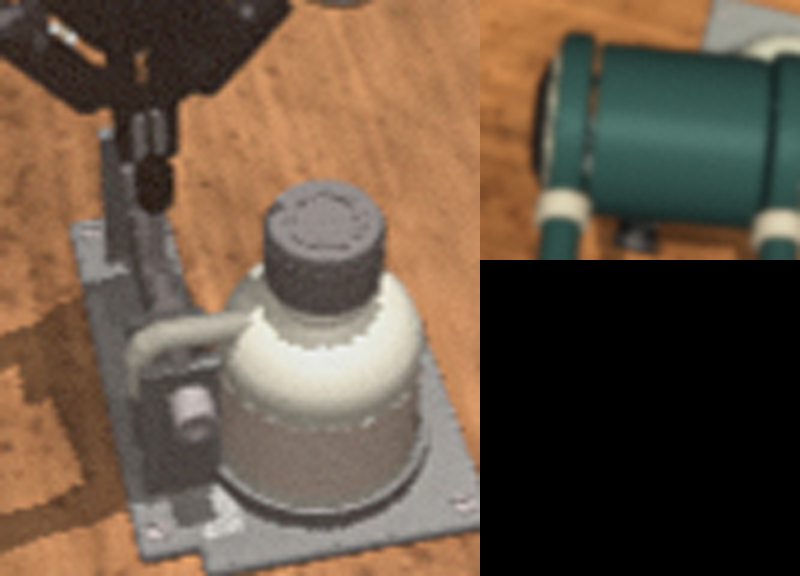

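Run:
```python
from h import *
x=np.array([.9703,-.2419]);y=np.array([.2419,.9703]);c=np.array([.5755,-.109])
for u,v in((254.5,217.5),(257.3,228.1)):
    p=plane('scene',u,v,.126)[:2]-c;print(p@x,p@y)
for t in(.091,.069,.064,.049):print(t,proj('scene',(*(c-.06*x+t*y),.126)))
print((ctrl.get_state()['position'][:2]-c)@y)
```

```text
-0.05866867643566192 0.09155037558810666
-0.058793760222117776 0.05920033366510282
0.091 (np.float64(253.93038448828835), np.float64(217.76932360041246))
0.069 (np.float64(255.85089230215843), np.float64(224.92331719781365))
0.064 (np.float64(256.2965505095001), np.float64(226.58341768734334))
0.049 (np.float64(257.65459844155663), np.float64(231.64221835492225))
0.07968367026824857
```

The knob has moved about 32 mm and about 10 mm remains. I push on in small steps and watch the force.

```bash
for i in 1 2 3; do python3 -m crank '[[[-0.0004,-0.0016,0],0,0],[[0,0,0],0,0]]' | egrep 'pos|force'; done
```

```text
position: [0.5367, -0.0173, 0.1323]
force: [5.6, 21.1, -0.7]
finger_force: 10.7
position: [0.5367, -0.0175, 0.1324]
force: [7.5, 25.8, 0.2]
finger_force: 13.3
position: [0.5366, -0.0176, 0.1325]
force: [7.3, 30.6, -1.3]
finger_force: 15.9
```

It is up against something rigid at about 32 mm of travel. I back off and look closely with the wrist camera.

```bash
python3 -m crank '[[[0.004,0.016,0],0,0],[[0,0,0.05],0,0],[[0,0,0.05],0,0],[[-0.045,-0.025,0],0,0],[[-0.045,-0.025,0],0,0]]' | egrep 'clock|pos|force'
python3 - <<'E'
from h import *
import cv2
from subprocess import run
s=ctrl.get_state()
im=eyes.read_camera('wrist')
x=np.array([.9703,-.2419]);y=np.array([.2419,.9703]);c=np.array([.5755,-.109])
for t,z in((.059,.14),(.135,.09),(0,.09),(-.03,.07)):
    print(t,np.round(proj('wrist',(*(c-.06*x+t*y),z),s)))
cv2.imwrite('pics/w3.png',im)
u,v=map(int,proj('wrist',(*(c-.06*x+.02*y),.09),s))
cv2.imwrite('pics/w3c.png',cv2.resize(im[max(0,v-140):v+140,max(0,u-130):u+130],None,fx=2.1,fy=2.1,interpolation=cv2.INTER_CUBIC))
print(u,v)
E
```

```text
clock: 5.12
position: [0.4477, -0.061, 0.2328]
force: [-0.3, -0.3, 0.1]
finger_force: 0.0
0.059 [383. 156.]
0.135 [373.  46.]
0 [359. 212.]
-0.03 [351. 234.]
360 190
```

View pics/w3c.png

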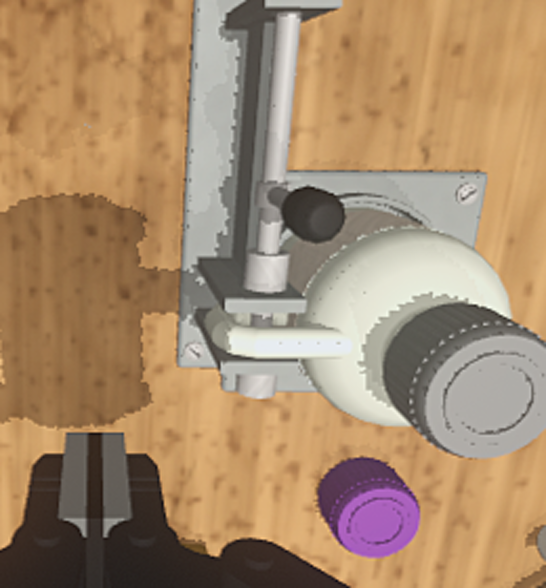

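The rod tip is visible in the fork gap at crop (262,320). The stem still stands clear of the guide barrel, so the bolt may be about 10 mm short. I look once from above the -y cheek to see whether the rod crosses the handle.

```bash
python3 -m crank '[[[0.0085,-0.0457,0],0,0],[[0.0085,-0.0457,0],0,0],[[0.0085,-0.0457,0],0,0],[[0,0,0],0,0]]' | egrep 'clock|pos|force'
python3 - <<'E'
from h import *
import cv2
s=ctrl.get_state()
im=eyes.read_camera('wrist')
x=np.array([.9703,-.2419]);y=np.array([.2419,.9703]);c=np.array([.5755,-.109])
P=lambda t,z,X=-.06:np.round(proj('wrist',(*(c+X*x+t*y),z),s))
u,v=map(int,P(-.0,.08)); x0,y0=u-65,v-60
big=cv2.resize(im[y0:y0+110,x0:x0+130],None,fx=5,fy=5,interpolation=cv2.INTER_CUBIC)
cv2.imwrite('pics/w4.png',im);cv2.imwrite('pics/w4c.png',big);print(x0,y0)
for t,z in((.06,.14),(.049,.14),(.011,.09),(-.011,.09),(-.011,.07),(.011,.07),(.15,.07),(.135,.09)):print(t,z,P(t,z),(P(t,z)-[x0,y0])*5)
# rear rod end, first top picture
p=plane('top',255+(505-480)/3,190+120/3,.07)[:2]-c;print('rear0',p@x,p@y)
E
```

```text
clock: 5.68
position: [0.4738, -0.2, 0.2317]
force: [0.2, -0.5, -0.3]
finger_force: 0.0Traceback (most recent call last):
  File "<stdin>", line 8, in <module>
cv2.error: OpenCV(4.12.0) /io/opencv/modules/imgproc/src/resize.cpp:4208: error: (-215:Assertion failed) !ssize.empty() in function 'resize'
```

Run:
```python
from h import *
import cv2
s=ctrl.get_state()
im=eyes.read_camera('wrist')
x=np.array([.9703,-.2419]);y=np.array([.2419,.9703]);c=np.array([.5755,-.109])
P=lambda t,z,X=-.06:np.round(proj('wrist',(*(c+X*x+t*y),z),s))
u,v=map(int,P(-.0,.08)); x0,y0=u-65,max(0,v-60)
big=cv2.resize(im[y0:y0+110,x0:x0+130],None,fx=5,fy=5,interpolation=cv2.INTER_CUBIC)
cv2.imwrite('pics/w4c.png',big);print(x0,y0)
for t,z in((.06,.14),(.049,.14),(.011,.09),(-.011,.09),(-.011,.07),(.011,.07)):print(t,z,P(t,z),(P(t,z)-[x0,y0])*5)
p=plane('top',255+(505-480)/3,190+120/3,.07)[:2]-c;print('rear0',p@x,p@y)
```

```text
231 0
0.06 0.14 [305. -69.] [ 370. -345.]
0.049 0.14 [304. -46.] [ 365. -230.]
0.011 0.09 [297.  42.] [330. 210.]
-0.011 0.09 [297.  73.] [330. 365.]
-0.011 0.07 [295.  75.] [320. 375.]
0.011 0.07 [296.  46.] [325. 230.]
rear0 -0.059179114883697606 0.17499889326878446
```

View pics/w4c.png

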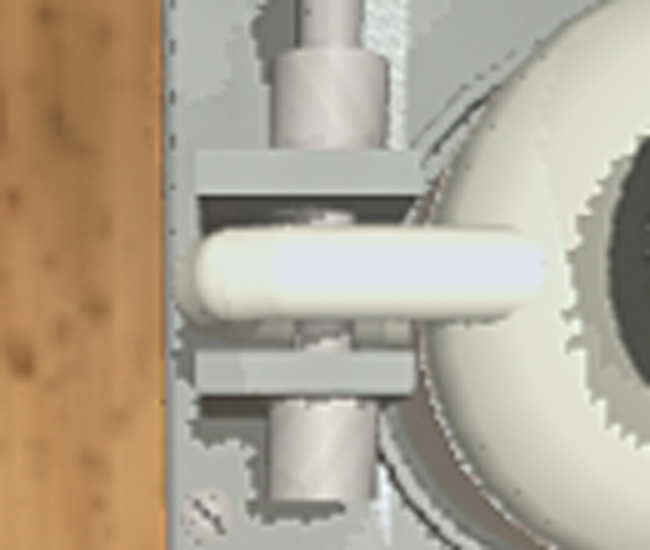

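The rod goes right through the handle, visible again past it at (323,330), and into the keeper, with rigid resistance to 30 N. Its rear end started at y = +175 mm, so a full 42 mm of travel would have pulled it out of the post. It therefore started part-way in and is now at its stop. Next, the cap: hover over it with the fingers open and look.

```bash
python3 -m crank '[[[0.0203,0.0182,0],8.8,0.08],[[0.0203,0.0182,0],8.8,0.08],[[0.0203,0.0182,0],8.8,0.08],[[0.0203,0.0182,0],8.8,0.08],[[0.0203,0.0182,0],8.8,0.08]]' | egrep 'clock|pos|rot|width'
python3 -m crank '[[[0,0,0],0,0.08]]' | egrep 'pos|rot|width'
python3 - <<'E'
from h import *
import cv2
s=ctrl.get_state();print(s['clock'],s['position'],s['q'][5])
im=eyes.read_camera('wrist');cv2.imwrite('pics/w5.png',im)
for p in((.5755,-.109,.151),(.5755+.025,-.109,.151),(.5755,-.109+.025,.151)):print(proj('wrist',p,s))
print('knob pred .06/.049',[proj('wrist',(*(np.array([.5755,-.109])-.06*np.array([.9703,-.2419])+t*np.array([.2419,.9703])),.14),s) for t in(.06,.049)])
E
```

```text
clock: 6.4
position: [0.5755, -0.1039, 0.232]
eef_rot: [-1.562, -2.725, 0.001]
width: 0.935
position: [0.5759, -0.1036, 0.2319]
eef_rot: [-1.567, -2.722, 0.0]
width: 0.938
6.525 [ 0.57593195 -0.10362984  0.23192367] -0.7469668630883302
(np.float64(270.54351656547664), np.float64(226.67341036208796))
(np.float64(300.67517749056657), np.float64(242.91973380441047))
(np.float64(288.73530072920863), np.float64(197.35101162823278))
knob pred .06/.049 [(np.float64(268.3337499200339), np.float64(100.23537901623986)), (np.float64(256.8681195575677), np.float64(112.74361593686812))]
```

View pics/w5.png

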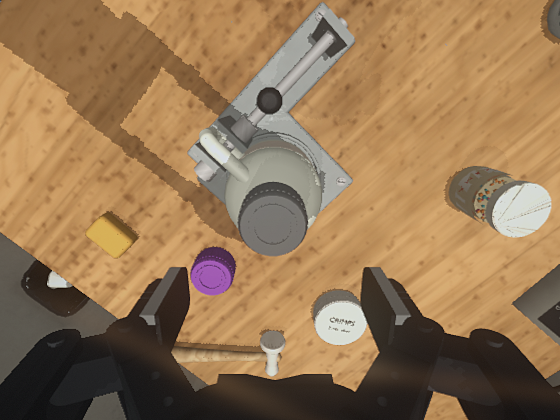

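Knob at (269,101) fits y = 60 mm, and the cap's top circle is centred near (274,222).

Run:
```python
from h import *
import cv2
s=ctrl.get_state();im=cv2.imread('pics/w5.png')
g=cv2.medianBlur(cv2.cvtColor(im,cv2.COLOR_BGR2GRAY),5)[170:280,220:330]
H=cv2.HoughCircles(g,cv2.HOUGH_GRADIENT,1,60,param1=80,param2=12,minRadius=29,maxRadius=38);print(H+[220,170,0])
x=np.array([.9703,-.2419]);y=np.array([.2419,.9703]);c=np.array([.5755,-.109])
for h in H[0]:print('cap',plane('wrist',h[0]+220,h[1]+170,.151,s))
p=plane('wrist',347,20,.07,s)[:2]-c;print('stub',p@x,p@y)
```

```text
[[[272.5        213.5         32.29999924]]]
cap [ 0.57095505 -0.10060723  0.151     ]
stub -0.0581679098239588 0.1460953379720099
```

The rod's rear is at 146 mm, so I still can't rule out a 10 mm shortfall. Since full travel is exactly 42 mm, I settle it by gripping the knob and measuring the stroke between its two stops, ending home.

```bash
python3 -m crank '[[[-0.0088,0.0134,0],-8.8,0.04],[[-0.0088,0.0134,0],-8.8,0.04],[[-0.0088,0.0134,0],-8.8,0.04],[[-0.0088,0.0134,0],-8.8,0.04],[[-0.0088,0.0134,0],-8.8,0.04]]' | egrep 'clock|pos'
python3 -m crank '[[[0,0,-0.05],0,0.04],[[0,0,-0.05],0,0.04],[[0,0,0],0,0.0],[[0,0,0],0,0.0],[[0,0,0],0,0.0]]' | egrep 'pos|force|wid'
python3 -m crank '[[[0.0024,0.0097,0],0,0],[[0.0024,0.0097,0],0,0],[[0.0024,0.0097,0],0,0],[[0,0,0],0,0]]' | egrep 'pos|force|wid'
```

```text
clock: 7.2
position: [0.5301, -0.039, 0.2321]
position: [0.5311, -0.0396, 0.1307]
force: [7.0, -0.8, -20.0]
width: 0.181
finger_force: 58.9
position: [0.5386, -0.0101, 0.1308]
force: [8.2, -0.3, -19.6]
width: 0.175
finger_force: 58.9
```

```bash
python3 -m crank '[[[0.0012,0.0049,0],0,0],[[0.0005,0.0019,0],0,0],[[0.0005,0.0019,0],0,0],[[0.0005,0.0019,0],0,0],[[0,0,0],0,0]]' | egrep 'clock|pos|force'
```

```text
clock: 8.95
position: [0.5411, -0.0004, 0.1307]
force: [7.7, -2.7, -20.1]
finger_force: 59.0
```

It has been drawn back 40 mm without reaching the stop, well past where it started. So it did start part-way in, and the earlier stop was home. I push it back to that stop.

```bash
python3 -m crank '[[[-0.0024,-0.0097,0],0,0],[[-0.0024,-0.0097,0],0,0],[[-0.0024,-0.0097,0],0,0],[[-0.0024,-0.0097,0],0,0],[[-0.0005,-0.0019,0],0,0]]' | egrep 'pos|force'
python3 -m crank '[[[-0.0002,-0.001,0],0,0],[[0,0,0],0,0]]' | egrep 'clock|pos|force'
```

```text
position: [0.531, -0.0398, 0.1308]
force: [8.4, 5.5, -20.5]
finger_force: 58.9
clock: 9.82
position: [0.531, -0.0398, 0.1307]
force: [9.4, 5.3, -19.7]
finger_force: 58.9
```

Home again at the same place (TCP y -0.0398) and no longer moving. I release, rise and go over the cap.

```bash
python3 -m crank '[[[0,0,0],0,0.045],[[0,0,0],0,0.045],[[0,0,0.05],0,0.045],[[0,0,0.05],0,0.08],[[0.0075,-0.011,0],8,0.08]]' | egrep 'pos|force'
python3 -m crank '[[[0.0075,-0.011,0],8,0.08],[[0.0075,-0.011,0],8,0.08],[[0.0075,-0.011,0],8,0.08],[[0.0075,-0.011,0],8,0.08],[[0.0075,-0.011,0],5,0.08]]' | egrep 'pos|force'
python3 -m crank '[[[0,0,0],0,0.08]]'
```

```text
position: [0.5423, -0.0526, 0.2402]
force: [1.0, 0.5, 0.0]
finger_force: 0.0
position: [0.5767, -0.1079, 0.2342]
force: [0.7, 0.2, 0.9]
finger_force: 0.0
clock: 11.2
position: [0.5768, -0.108, 0.2339]
eef_rot: [1.55, 2.73, 0.0]
force: [-0.1, 1.1, 0.1]
width: 0.941
finger_force: 0.0
```

```bash
python3 -m crank '[[[-0.001,0.0015,-0.05],0,0.08],[[0,0,-0.04],0,0.08],[[0,0,-0.015],0,0.08],[[0,0,0],0,0.08]]' | egrep 'pos|force'
python3 -m crank '[[[0,0,0],0,0.03],[[0,0,0],0,0.03],[[0,0,0],0,0.03],[[0,0,0],0,0.03],[[0,0,0],0,0.03]]'
```

```text
position: [0.5746, -0.1053, 0.127]
force: [0.4, -0.3, 1.4]
finger_force: 0.0
clock: 12.32
position: [0.5765, -0.106, 0.1284]
eef_rot: [1.546, 2.731, 0.001]
force: [2.2, -1.5, 4.5]
width: 0.574
finger_force: 61.5
```

Gripped at 49 mm with small forces. Now press down about 5 mm.

```bash
python3 -m crank '[[[0,0,-0.002],0,0.03],[[0,0,-0.002],0,0.03],[[0,0,-0.002],0,0.03],[[0,0,0],0,0.03],[[0,0,0],0,0.03]]' | egrep 'pos|force|wid'
```

```text
position: [0.5766, -0.106, 0.123]
force: [-0.0, -0.4, 8.5]
width: 0.57
finger_force: 62.3
```

```bash
python3 -m crank '[[[0,0,-0.0005],5,0.03],[[0,0,0],6,0.03],[[0,0,0],0,0.03]]' | egrep 'pos|rot|force|wid'; python3 -c "
from rig import ctrl;s=ctrl.get_state();print(s['wrist_torque'],s['q'][5])"
```

```text
position: [0.5766, -0.1059, 0.1227]
eef_rot: [1.276, 2.867, 0.001]
force: [-1.0, 0.4, 11.8]
width: 0.571
finger_force: 62.2
[-0.18383256  0.10888082  0.12792851] -0.957480250511456
```

Turning easily, with low torque. I continue to 62°.

```bash
python3 -m crank '[[[0,0,0],7,0.03],[[0,0,0],7,0.03],[[0,0,0],7,0.03],[[0,0,0],7,0.03],[[0,0,0],0,0.03]]' | egrep 'pos|force|wid'
python3 -m crank '[[[0,0,0],7,0.03],[[0,0,0],7,0.03],[[0,0,0],7,0.03],[[0,0,0],3,0.03],[[0,0,0],0,0.03]]' | egrep 'clock|pos|rot|force|wid'
python3 - <<'E'
from h import *
import cv2
s=ctrl.get_state();print(s['wrist_torque'],s['q'][5])
E
```

```text
position: [0.576, -0.1061, 0.1227]
force: [-2.9, -0.6, 11.7]
width: 0.572
finger_force: 62.4
clock: 14.58
position: [0.5757, -0.1063, 0.1227]
eef_rot: [-0.109, 3.139, -0.002]
force: [-3.0, -3.0, 12.5]
width: 0.576
finger_force: 62.4
[-0.28888807  0.49521485  0.07470684] -1.864542474443435
```

Turned 63° with no sign of slip. Lift gently first.

```bash
python3 -m crank '[[[0,0,0.003],0,0.03],[[0,0,0.003],0,0.03],[[0,0,0.003],0,0.03],[[0,0,0.003],0,0.03],[[0,0,0],0,0.03]]' | egrep 'pos|force'
python3 -m crank '[[[0,0,0.004],0,0.03],[[0,0,0.004],0,0.03],[[0,0,0.004],0,0.03],[[0,0,0],0,0.03]]' | egrep 'pos|force'
```

```text
position: [0.575, -0.1056, 0.1326]
force: [1.4, -1.6, 1.7]
finger_force: 61.8
position: [0.5754, -0.1053, 0.1452]
force: [0.4, 0.5, -0.3]
finger_force: 62.0
```

The force has dropped to about zero, so the cap is free. Lift to 8 cm.

```bash
python3 -m crank '[[[0,0,0.016],0,0.03],[[0,0,0.016],0,0.03],[[0,0,0.016],0,0.03],[[0,0,0.016],0,0.03],[[0,0,0],0,0.03]]' | egrep 'pos|force'
python3 -m crank '[[[0,0,0],0,0.03],[[0,0,0],0,0.03],[[0,0,0],0,0.03]]'
python3 - <<'E'
from h import *
import cv2
s=ctrl.get_state()
a=eyes.read_camera('scene')[150:320,205:345];b=eyes.read_camera('wrist')
c=np.zeros((510,800,3),np.uint8);c[:,:420]=cv2.resize(a,(420,510),interpolation=cv2.INTER_CUBIC);c[:285,420:]=cv2.resize(b,(380,285))
cv2.imwrite('pics/end.png',c)
E
```

```text
position: [0.5766, -0.1059, 0.2114]
force: [-0.5, 0.6, -1.2]
finger_force: 61.9
clock: 16.7
position: [0.5747, -0.1055, 0.2079]
eef_rot: [0.109, -3.138, -0.001]
force: [-0.2, 0.7, -0.1]
width: 0.573
finger_force: 61.9
```

View pics/end.png

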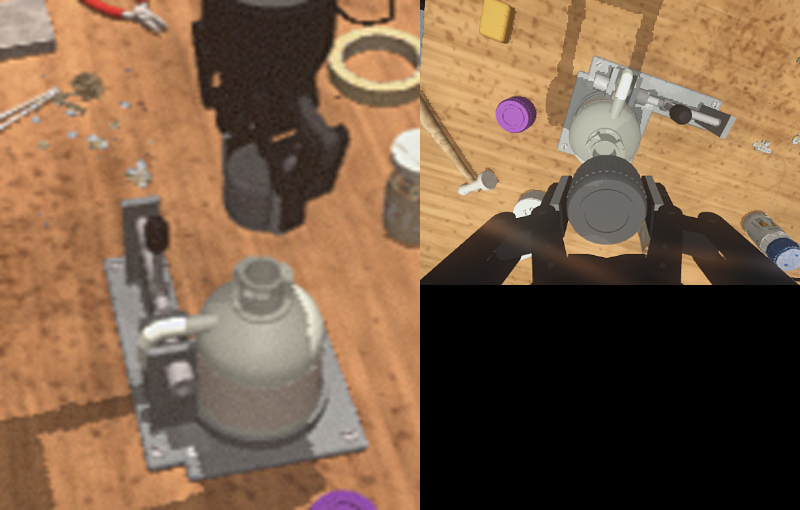

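The jug is bolted with its mouth open at (265,270), and the grey cap hangs level in the fingers above it at (255,185).

```bash
python3 -c "
from rig import ctrl;print(ctrl.finish_job())"
```

```text
the job is handed in; nothing more can be done
None
```

I handed the job in at about 17 s: the bolt is home against its stop, and the cap was pressed, twisted 63° free and lifted. It is held level about 8 cm over the mouth, and the jug is still standing bolted in the cradle.

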